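# Date-stamp a tea tin on its three plain sides

### The job

Date-stamp the small tea tin on its three plain sides: hold it upright and press each one squarely and centred against the fixed stamp's sprung pad until the pad is fully home, for a moment and gently, without ramming it: first the broad side nearest the pour cap, then the broad side opposite, then the narrow side that has no paper label. Then set it down, not dropped, upright in the middle of the empty end of the serving tray and let go; never tip the tin over, and leave the cups and everything else where they are.

Things in the scene. Friction and masses are not known exactly. Their poses are not given: they have to be found in the camera images.
- tin: metal tea tin, a block 46 mm deep (x), 60 mm wide (y), 90 mm tall, 0.18 to 0.35 kg; a round black pour cap (18 mm across, 10 mm high) on top lies off-centre towards the front. Origin: centre of the underside, z up. The front broad side faces its -x, the back one +x; the plain narrow side faces +y; the other narrow side, -y, has a paper label lapping 14 mm onto the lid. Stands on the table, any yaw
- tin_front (a point): point to be stamped, at the middle of the tin's front broad side, 45 mm above its underside
- tin_back (a point): the same on the back broad side
- tin_left (a point): the same on the plain narrow side (tin's +y)
- stamp: date stamp fixed on the table: grey housing 50 mm deep, 100 mm wide, top 160 mm above the table, on a 12 mm steel foot reaching 30 mm out in front. Origin: on the table, under the middle of the housing's front, which faces its -x (towards the robot's left): a part is pressed on the pad towards the stamp's +x. Housing is taller than the tin at the pad
- pad (a joint): travel of the sprung rubber pad into the housing: 0 out, 0.006 m fully home; it needs about 3 N to start and 7 N to be home, then meets a hard stop; it springs back when freed
- pad_face (a point): middle of the pad's front face (36 mm square, upright), 100 mm above the table; axes as the stamp's; moves with the pad. The pad sticks out just 16 mm (10 mm when home), so no gripper finger fits between the tin's side and the housing: a side can be stamped only while the fingers hold the other two sides
- tray: aluminium serving tray fixed on the table, 260 mm (x) by 320 mm (y), floor 4 mm thick, rim 22 mm high. Origin: centre of the underside. Three paper cups (75 mm tall, 72 mm across) stand on its +y half; the -y half is empty
- tray_spot (a point): middle of the tray's empty end, on its floor (75 mm from the tray's centre towards its -y)
- cup0: paper cup on the tray, 75 mm tall; leave alone
- cup1: paper cup on the tray; leave alone
- cup2: paper cup on the tray; leave alone
- jar: jar, 60 mm across, 75 mm tall; leave alone
- carton: tea carton 70 x 110 x 70 mm; leave alone
- spoon: spoon lying on the table, near the robot; leave alone
- bottle: bottle, 60 mm across, 190 mm tall; leave alone
Not all that is in view belongs to the job. Leave any green look-alike of the stamp alone.

How it is judged:
By the outcome, as a careful person would: the job done as asked, in the order asked, and still so for the second after the job is handed in, with the robot touching nothing.
It also fails if it takes over 72 s, if anything falls off the work surface, if the arm or the gripper's body presses on something with over 40 N, if the wrist force passes 120 N, or if a joint passes its speed limit or range.

### The arm

A 6-joint arm with a two-finger parallel gripper is mounted at the origin on the work surface. World frame = base frame: x ahead of the robot, y to its left, z up, the work surface at z = 0. Lengths are in mm, angles in degrees, forces in N, time in s.
With the tool pointing down it reaches from about 425 to 925 mm from the base axis. Payload 12.5 kg.
Tool frame: the origin (TCP) lies midway between the tips of the shut fingers; the grasp point (between the pads) lies 19 mm behind it (manip.hold_point_z is the distance from the TCP to the grasp point, in mm); z points along the fingers, y is the line along which they close (so a half turn about z gives the same grasp; the last joint's range is limited). The gripper opens to 85 mm and grips with 20 to 120 N. Pads are 22 mm wide; open, the fingers measure 114 mm over their backs; the gripper's body (76 mm by 85 mm) begins 54 mm behind the grasp point. The pads swing forward as they close: fully open they stand 13 mm farther back than shut.
Start: joints at [70.382, 28.126, 89.318, -0, 62.55, -6.05], TCP at [146.602, 607.579, 231.327] pointing down, gripper open.
Joint ranges: [-177.58, 177.58], [-47.91, 125.51], [2.72, 160], [-65.01, 245.01], [3.68, 167.84], [-153.87, 153.87]. Speed limits (degrees/s): [127.2, 127.2, 159.86, 180, 180, 180].

### API

Orientations are given as [roll, pitch, yaw] about the fixed x, y, z axes, in that order (R = Rz(yaw) Ry(pitch) Rx(roll)).
In Python, from workcell import state, imaging, manip gives the robot as it stands. The module is installed in compiled form; this text tells all that it offers.
- The arm moves only by the shell command python3 -m pendant 'ROWS' [OPENING]. ROWS is JSON, one flat list of numbers, 4 for each row, row after row: the shift along the tool's x, y, z in cm, then the turn about the tool's z in rad. A call has 1 to 8 rows; each row shifts and turns the commanded pose from where the row before left it, along the tool's axes as they then stand; what a row does not reach is not made up. A row lasts 1/12 s, in which the tool goes at most 41.7 mm and 7.16 degrees, less where a joint would pass 70% of its speed; a pose out of reach is approached as far as the arm can. A call with a gripper value outside its range is refused whole. OPENING is the opening, from -1 (shut) to 1 (fully open), set as the call begins (- or left out, the last holds). The fingers move at their own pace and stop on an object; the grip force is fixed at half the most. Time passes only in rows, so rows that do not move let the fingers close. It gives the time, the measured TCP pose, the force, the opening and the grip force at its end, in the units of the state.
- state(): the state, without advancing time (a new reading comes with each control period).
- imaging.camera(name): name is "side" or "top"; returns a dict with "image" (420x560x3 uint8, blue, green, red), "z_map" (420x560 float32, mm along the optical axis (not along the pixel's ray), 0 where there is no reading), "mtx" (3x3 intrinsics, pixels), "pose" (4x4, takes a point from camera to world coordinates). Camera axes: x right, y up, looking along -z (the intrinsics and any distortion apply to the point x, -y, -z); pixel columns grow to the right and rows downward; lengths in mm; the calibration is good to about 2 mm. A picture is of the moment at which its call begins.
- manip.sign_off(): hands the job in; it is judged then, once.
The state is a dict: "time": time; "q": joint angles; "qd": joint speeds; "effort": joint torques, N m; "tool_pos": TCP position; "tool_rot": TCP orientation; "contact_force": force on the tool from outside, world axes, zero at the start; "wrist_torque": the same for the moment, N m; "grip_width": finger opening in mm; "grasp_force": force on a finger pad.
Only numpy, scipy, OpenCV 4.12 (cv2) and the standard library are available. Lean on these libraries where they do the work, as an engineer would, in place of code of your own. Each camera call takes 0.05 s, during which the arm holds its last target. There are 200 camera calls.

## Working session

There is one attempt and no reset: what is moved stays moved. The work goes in short steps, Python scripts to look and compute and a shell command to move; the robot and the scene stay as the last step left them, time stands still between calls to the robot, and variables do not carry over. Pictures are saved under pics/ and viewed, at most 10 in all, crops included, and the job is handed in when it is done.

```bash
mkdir -p pics
cat > h.py <<'E'
import numpy as np, cv2
from workcell import state, imaging, manip
def cam(n):
    c=imaging.camera(n); np.savez(f'{n}.npz',**{k:np.asarray(c[k]) for k in('image','z_map','mtx','pose')}); return c
def load(n): return np.load(f'{n}.npz')
def pt(c,u,v,z=None):
    K=c['mtx'];P=c['pose'];d=np.array([(u-K[0,2])/K[0,0],-(v-K[1,2])/K[1,1],-1.])
    if z is None: return P[:3,:3]@(d*c['z_map'][int(v),int(u)])+P[:3,3]
    r=P[:3,:3]@d; return P[:3,3]+r*(z-P[2,3])/r[2]
def cloud(c):
    K=c['mtx'];P=c['pose'];h,w=c['z_map'].shape;u,v=np.meshgrid(np.arange(w),np.arange(h));Z=c['z_map']
    p=np.stack([(u-K[0,2])/K[0,0]*Z,-(v-K[1,2])/K[1,1]*Z,-Z],-1)
    X=p@P[:3,:3].T+P[:3,3]; X[Z==0]=np.nan; return X
E
python3 - <<'E'
from h import *
a=cam('top');b=cam('side')
cv2.imwrite('pics/top.png',a['image']);cv2.imwrite('pics/side.png',b['image'])
for c in(a,b): print(c['mtx'].round(1).tolist(),c['pose'].round(3).tolist(),[k for k in c])
s=state();print(s)
E
```

```text
[[406.4, 0.0, 278.1], [0.0, 406.4, 212.4], [0.0, 0.0, 1.0]] [[-0.017, 0.997, -0.076, 485.882], [-1.0, -0.019, -0.024, -39.043], [-0.026, 0.075, 0.997, 1315.194], [0.0, 0.0, 0.0, 1.0]] ['image', 'z_map', 'mtx', 'pose']
[[500.1, 0.0, 280.6], [0.0, 500.1, 210.0], [0.0, 0.0, 1.0]] [[0.816, 0.362, -0.451, -107.658], [-0.578, 0.48, -0.66, -1025.185], [-0.022, 0.8, 0.6, 1013.884], [0.0, 0.0, 0.0, 1.0]] ['image', 'z_map', 'mtx', 'pose']
{'time': 0.1, 'q': array([ 7.03808102e+01,  2.81609376e+01,  8.93479888e+01,  5.09236253e-04,
        6.25493838e+01, -6.05154440e+00]), 'qd': array([-0.01809491, -0.1000533 , -0.19721711,  0.08125756, -0.05993746,
        0.00630706]), 'effort': array([ 3.18596074e-03, -6.19449663e+01, -2.62032241e+01, -1.06510490e-04,
        2.86716269e-03, -2.94573556e-05]), 'tool_pos': array([146.53768193, 607.3628859 , 230.77538608]), 'tool_rot': array([-1.79942062e+02, -6.59638648e-03,  1.66432116e+02]), 'contact_force': array([ 0.5801747 ,  0.70172795, -0.21853807]), 'wrist_torque': array([-2.49824453e-02,  3.92640716e-05,  1.20002829e-02]), 'grasp_force': 0.0, 'grip_width': 85.51029484896958}
```

View pics/top.png

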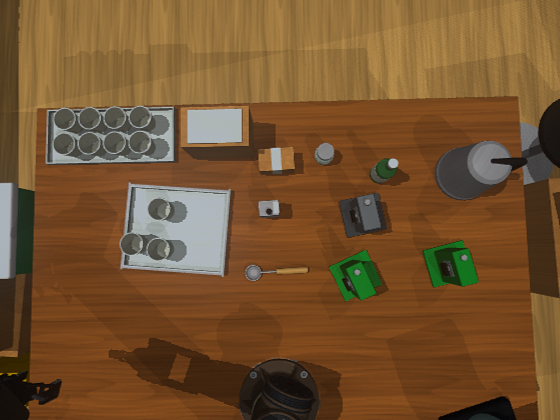

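View pics/side.png

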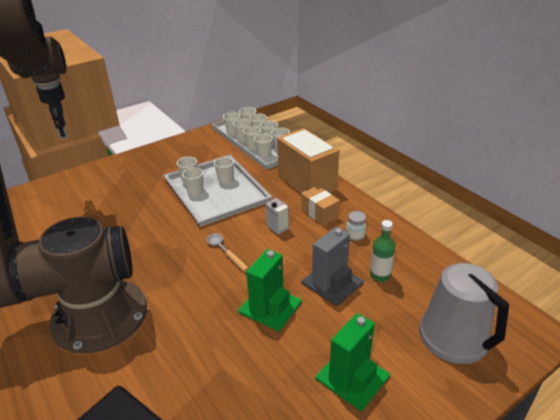

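The top view shows the tin at (268,209), the grey stamp at (362,213), green look-alikes at (355,275) and (450,263), and the tray with its empty end at about (200,240). Candidates for the tin are the small white/grey block at (268,209), the jar (325,154) and the carton (277,160). Next is a close crop of the tin and stamp.

Run:
```python
from h import *
a=load('top');b=load('side')
A=a['image'][190:245,245:395];B=b['image'][190:305,255:370]
A=cv2.resize(A,None,fx=5,fy=5,interpolation=cv2.INTER_CUBIC)
B1=cv2.resize(B[:55,:40],None,fx=5.5,fy=5.5,interpolation=cv2.INTER_CUBIC);B2=cv2.resize(B[30:,40:],None,fx=3.6,fy=3.6,interpolation=cv2.INTER_CUBIC)
C=np.zeros((600,750,3),np.uint8);C[:275]=A;C[280:280+B1.shape[0],:B1.shape[1]]=B1;C[280:280+B2.shape[0],300:300+B2.shape[1]]=B2
cv2.imwrite('pics/crop.png',C)
X=cloud(a)
for n,(r0,r1,c0,c1) in dict(tin=(190,230,250,290),stamp=(185,245,335,395),tray=(180,280,118,235),cups=(190,265,115,180)).items():
    P=X[r0:r1,c0:c1].reshape(-1,3);z=P[:,2]
    print(n,np.histogram(z[~np.isnan(z)],bins=[-10,-3,3,6,9,14,18,25,40,60,70,80,85,88,91,94,98,105,120,150,156,160,165,180]))
for n,(r0,r1,c0,c1),zl,zh in(('tintop',(190,230,250,290),84,96),('stamptop',(185,245,335,395),153,168),('foot',(185,245,335,395),7,17)):
    P=X[r0:r1,c0:c1].reshape(-1,3);P=P[(P[:,2]>zl)&(P[:,2]<zh)]
    print(n,len(P),P.mean(0).round(1),cv2.minAreaRect(P[:,:2].astype(np.float32)))
```

```text
tin (array([211, 929, 101,  13,   3,   1,   3,  10,   7,   5,   8,  14,  52,
       145,  60,  12,  20,   0,   0,   0,   0,   0,   0]), array([-10,  -3,   3,   6,   9,  14,  18,  25,  40,  60,  70,  80,  85,
        88,  91,  94,  98, 105, 120, 150, 156, 160, 165, 180]))
stamp (array([ 442, 1458,  162,  138,  379,   69,    8,   16,   37,   34,   12,
          9,    8,    7,    3,   13,   20,   71,   79,   62,  342,  191,
         31]), array([-10,  -3,   3,   6,   9,  14,  18,  25,  40,  60,  70,  80,  85,
        88,  91,  94,  98, 105, 120, 150, 156, 160, 165, 180]))
tray (array([ 527, 4534, 2795, 1218,  367,  195,  997,  288,  266,  153,  262,
         52,    0,    0,    0,    0,    0,    0,    0,    0,    0,    0,
          0]), array([-10,  -3,   3,   6,   9,  14,  18,  25,  40,  60,  70,  80,  85,
        88,  91,  94,  98, 105, 120, 150, 156, 160, 165, 180]))
cups (array([ 125, 1470, 1143,  611,  250,   85,  241,  202,  266,  153,  262,
         52,    0,    0,    0,    0,    0,    0,    0,    0,    0,    0,
          0]), array([-10,  -3,   3,   6,   9,  14,  18,  25,  40,  60,  70,  80,  85,
        88,  91,  94,  98, 105, 120, 150, 156, 160, 165, 180]))
tintop 269 [594.7  19.5  89.7] ((593.5706176757812, 19.173683166503906), (45.622344970703125, 60.38584899902344), 3.423499345779419)
stamptop 601 [ 569.5 -268.   159.2] ((570.48388671875, -268.2185974121094), (99.54409790039062, 50.58707809448242), 10.530868530273438)
foot 550 [ 562.5 -263.6   11.1] ((573.6802978515625, -272.078369140625), (125.08880615234375, 195.44546508789062), 11.096941947937012)
```

View pics/crop.png

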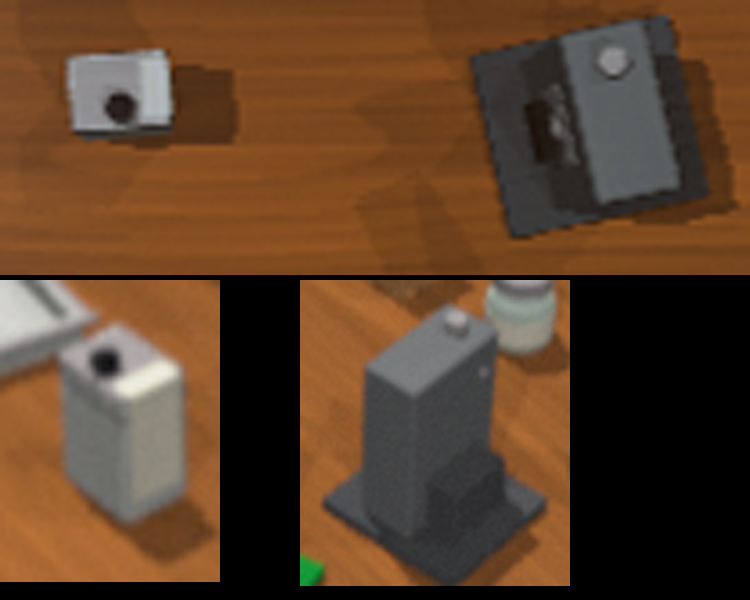

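The crop confirms the choice. The tin's cap lies towards the image bottom (world -x) and the paper label is at image right (world -y), so the tin yaw is about 3°. The grey stamp's dark pad sits on its left (+y) face at crop (548,132). Next I refine the stamp and tray and work out the first reach.

```bash
cat >> h.py <<'E'
def go(x,y,z,yaw=None):
    s=state();p=s['tool_pos'];w=np.radians(s['tool_rot'][2]);d=np.array([x,y,z])-p
    c,n=np.cos(w),np.sin(w)
    out=np.array([d[0]*c+d[1]*n,d[0]*n-d[1]*c,-d[2]])/10
    t=0 if yaw is None else -((yaw-s['tool_rot'][2]+180)%360-180)
    print('to',(x,y,z,yaw),'tool shift cm',out.round(2),'turn rad',round(np.radians(t),3),'rows>=',np.ceil(np.linalg.norm(out)/3.8),np.ceil(abs(t)/6.9),'| q6',s['q'][5].round(1),'F',s['contact_force'].round(1),'rpy',s['tool_rot'].round(2))
E
python3 - <<'E'
from h import *
a=load('top');X=cloud(a);im=a['image'].astype(int)
# stamp housing: interior depth mask -> contour on z=160 plane
def rect(m,z):
    m=cv2.morphologyEx(m.astype(np.uint8),cv2.MORPH_OPEN,np.ones((3,3)))
    c=max(cv2.findContours(m,cv2.RETR_EXTERNAL,cv2.CHAIN_APPROX_NONE)[0],key=cv2.contourArea)[:,0]
    return cv2.minAreaRect(np.array([pt(a,u,v,z)[:2] for u,v in c],np.float32))
W=np.zeros(X.shape[:2],bool);W[185:245,335:395]=1
print('housing',rect(W&(X[...,2]>140),160))
sat=im.max(2)-im.min(2)
W2=np.zeros_like(W);W2[190:245,335:390]=1
print('stamp grey incl foot',rect(W2&(sat<22)&(im.max(2)<130),12))
W3=np.zeros_like(W);W3[195:225,255:285]=1
print('tin depth',rect(W3&(X[...,2]>75),90))
# tray
W4=np.zeros_like(W);W4[178:282,115:238]=1
r=W4&(X[...,2]>15)&(X[...,2]<32)
P=X[r];print('tray rim cloud',cv2.minAreaRect(P[:,:2].astype(np.float32)),len(P))
m=cv2.morphologyEx((W4&(sat<30)&(im.max(2)>110)).astype(np.uint8),cv2.MORPH_CLOSE,np.ones((5,5)))
print('tray colour @22',rect(m>0,22))
# dark pad pixels
W5=np.zeros_like(W);W5[205:228,346:360]=1
P=X[W5&(X[...,2]>88)&(X[...,2]<125)];print('pad cloud',len(P),P.mean(0),P.min(0),P.max(0))
go(593.6,19.2,200,3.4)
E
```

```text
housing ((569.9189453125, -266.24493408203125), (99.27898406982422, 52.911376953125), 10.888307571411133)
stamp grey incl foot ((572.75830078125, -276.2868347167969), (119.3883056640625, 129.66970825195312), 11.078536033630371)
tin depth ((592.9462890625, 18.99452781677246), (46.86185836791992, 60.62142562866211), 3.316586971282959)
tray rim cloud ((537.7171630859375, 322.24945068359375), (334.0661315917969, 278.561767578125), 85.20217895507812) 1353
tray colour @22 ((537.7167358398438, 322.81414794921875), (333.5841369628906, 272.5977478027344), 85.1721420288086)
pad cloud 109 [ 565.04375289 -236.89663212  110.4808933 ] [ 533.0131945  -250.72407823   88.06962729] [ 596.31130224 -225.63711541  124.94562588]
to (593.6, 19.2, 200, 3.4) tool shift cm [-57.26 -46.69   3.08] turn rad 2.845 rows>= 20.0 24.0 | q6 -6.1 F [ 0.6  0.7 -0.2] rpy [-1.7994e+02 -1.0000e-02  1.6643e+02]
```

```bash
for i in 1 2; do python3 -m pendant '[-2.86,-2.33,0.15,0,-2.86,-2.33,0.15,0,-2.86,-2.33,0.15,0,-2.86,-2.33,0.15,0,-2.86,-2.33,0.15,0,-2.86,-2.33,0.15,0,-2.86,-2.33,0.15,0,-2.86,-2.33,0.15,0]' 1 >/dev/null; done
python3 -m pendant '[-2.86,-2.33,0.15,0,-2.86,-2.33,0.15,0,-2.86,-2.33,0.15,0,-2.86,-2.33,0.15,0]'
for i in 1 2 3; do python3 -m pendant '[0,0,0,0.1185,0,0,0,0.1185,0,0,0,0.1185,0,0,0,0.1185,0,0,0,0.1185,0,0,0,0.1185,0,0,0,0.1185,0,0,0,0.1185]'; done
python3 -c "
from h import *
print(state()['time']);go(593.6,19.2,120,3.4);go(593.6,19.2,44,3.4)"
```

```text
time: 1.77
tool_pos: [594.0, 18.7, 200.9]
tool_rot: [180.0, -0.0, 166.4]
contact_force: [-0.3, 0.1, 0.1]
grip_width: 85.5
grasp_force: 0.0
time: 2.43
tool_pos: [593.2, 20.4, 201.0]
tool_rot: [-180.0, -0.0, 111.8]
contact_force: [0.4, 0.5, 0.1]
grip_width: 85.5
grasp_force: 0.0
time: 3.1
tool_pos: [593.2, 20.4, 201.0]
tool_rot: [-180.0, 0.0, 57.5]
contact_force: [-0.7, 0.1, -0.3]
grip_width: 85.3
grasp_force: 0.0
time: 3.77
tool_pos: [593.2, 20.4, 201.0]
tool_rot: [-180.0, 0.0, 3.1]
contact_force: [-0.3, -0.4, 0.1]
grip_width: 85.7
grasp_force: 0.0
3.7667
to (593.6, 19.2, 120, 3.4) tool shift cm [0.04 0.12 8.1 ] turn rad -0.004 rows>= 3.0 1.0 | q6 82.4 F [-0.3 -0.4  0.1] rpy [-1.7999e+02  4.0000e-02  3.1500e+00]
to (593.6, 19.2, 44, 3.4) tool shift cm [ 0.04  0.12 15.7 ] turn rad -0.004 rows>= 5.0 1.0 | q6 82.4 F [-0.3 -0.4  0.1] rpy [-1.7999e+02  4.0000e-02  3.1500e+00]
```

```bash
python3 -m pendant '[0.04,0.12,2.5,0,0,0,2.5,0,0,0,2.5,0,0,0,2.5,0,0,0,2.0,0,0,0,1.7,0,0,0,1.2,0,0,0,0.8,0]'
python3 -m pendant '[0,0,0,0,0,0,0,0,0,0,0,0]'
for i in 1 2; do python3 -m pendant '[0,0,0,0,0,0,0,0,0,0,0,0,0,0,0,0,0,0,0,0,0,0,0,0]' -1; done
python3 - <<'E'
from h import *
s=state();print(s['q'].round(1),s['tool_pos'].round(1))
a=cam('top');b=cam('side')
A=cv2.resize(a['image'][180:245,235:300],None,fx=6,fy=6,interpolation=cv2.INTER_CUBIC)
B=cv2.resize(b['image'][150:250,230:330],None,fx=4,fy=4,interpolation=cv2.INTER_CUBIC)
C=np.zeros((400,800,3),np.uint8);C[:390,:390]=A;C[:,400:]=B;cv2.imwrite('pics/grasp.png',C)
E
```

```text
time: 4.43
tool_pos: [593.4, 19.3, 42.8]
tool_rot: [-180.0, 0.1, 3.5]
contact_force: [-0.3, 0.5, -0.3]
grip_width: 85.7
grasp_force: 0.0
time: 4.68
tool_pos: [594.3, 19.2, 45.2]
tool_rot: [180.0, -0.1, 3.5]
contact_force: [-0.7, -0.5, 1.0]
grip_width: 85.2
grasp_force: 0.0
time: 5.18
tool_pos: [594.2, 19.3, 45.3]
tool_rot: [180.0, -0.1, 3.5]
contact_force: [-0.5, 1.2, 5.1]
grip_width: 59.2
grasp_force: 64.7
time: 5.68
tool_pos: [594.2, 19.3, 45.3]
tool_rot: [180.0, -0.1, 3.5]
contact_force: [-0.6, 1.7, 5.1]
grip_width: 59.4
grasp_force: 64.7
[ -4.5  39.3 102.7   0.   37.9  82. ] [594.2  19.3  45.3]
```

View pics/grasp.png

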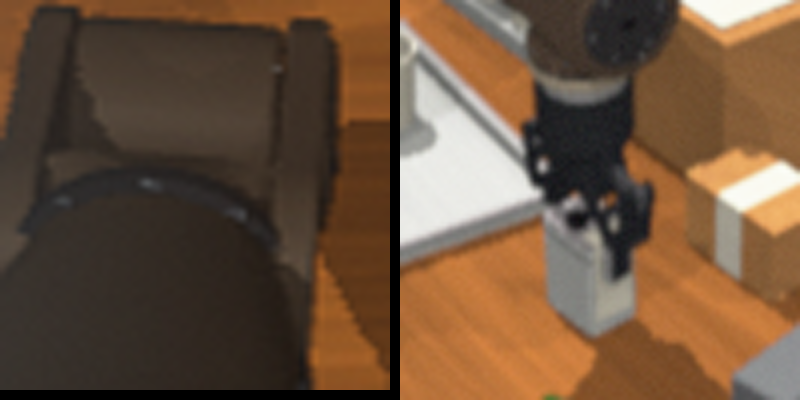

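```bash
python3 -m pendant '[0,0,-0.5,0,0,0,-1.2,0,0,0,-2,0,0,0,-2,0,0,0,-1.6,0,0,0,-1.0,0,0,0,-0.2,0,0,0,0,0]'
python3 -m pendant '[-0.3,1.0,0,0,-0.8,2.4,0,0,-0.9,2.8,0,0,-0.9,2.8,0,0,-0.9,2.8,0,0,-0.9,2.7,0,0,-0.6,1.7,0,0,-0.3,0.97,0,0]'
for i in 1 2; do python3 -m pendant '[0,0,0,-0.106,0,0,0,-0.106,0,0,0,-0.106,0,0,0,-0.106,0,0,0,-0.106,0,0,0,-0.106,0,0,0,-0.106,0,0,0,-0.106]'; done
python3 -m pendant '[0,0,0,0,0,0,0,0]'
python3 - <<'E'
from h import *
go(548.8,-155.5,100.3,100.8)
a=cam('top');b=cam('side')
A=cv2.resize(a['image'][165:255,300:400],None,fx=4,fy=4,interpolation=cv2.INTER_CUBIC)
B=cv2.resize(b['image'][190:310,260:380],None,fx=3.33,fy=3.33,interpolation=cv2.INTER_CUBIC)
C=np.zeros((400,800,3),np.uint8);C[:360,:400]=A;C[:400,400:]=B[:400,:400];cv2.imwrite('pics/pre.png',C)
E
```

```text
time: 6.45
tool_pos: [593.8, 19.2, 129.9]
tool_rot: [180.0, -0.1, 3.5]
contact_force: [0.5, 0.1, -3.2]
grip_width: 59.3
grasp_force: 65.4
time: 7.12
tool_pos: [546.9, -158.0, 128.2]
tool_rot: [-180.0, 0.1, 3.4]
contact_force: [0.1, 0.6, -2.2]
grip_width: 58.8
grasp_force: 65.7
time: 7.78
tool_pos: [548.0, -155.3, 128.4]
tool_rot: [-179.9, 0.0, 52.4]
contact_force: [0.4, 0.2, -3.0]
grip_width: 59.9
grasp_force: 65.7
time: 8.45
tool_pos: [548.0, -155.3, 128.4]
tool_rot: [-179.9, -0.1, 101.0]
contact_force: [-1.4, 0.6, -4.3]
grip_width: 59.4
grasp_force: 65.7
time: 8.62
tool_pos: [548.1, -155.4, 128.7]
tool_rot: [-180.0, -0.0, 100.5]
contact_force: [0.4, -0.4, -3.2]
grip_width: 59.3
grasp_force: 65.7
to (548.8, -155.5, 100.3, 100.8) tool shift cm [-0.03  0.07  2.84] turn rad -0.006 rows>= 1.0 1.0 | q6 -33.0 F [ 0.4 -0.4 -3.2] rpy [-1.7995e+02 -4.0000e-02  1.0048e+02]
```

View pics/pre.png

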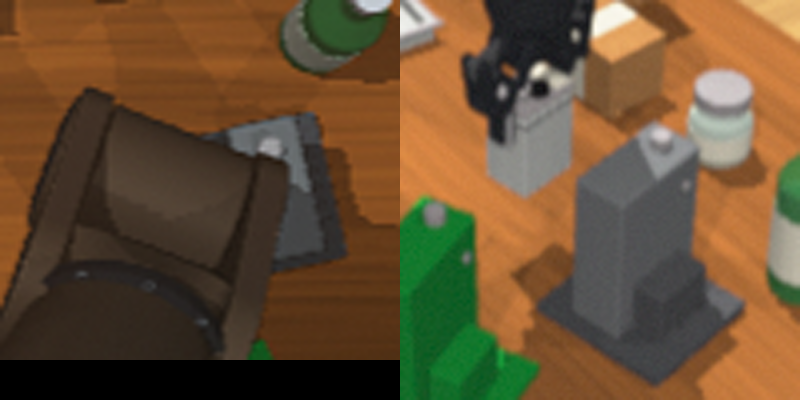

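The picture shows the tin upright with its cap (crop (540,88)) and front side towards the stamp's pad side. I need to check the knob on top of the housing before closing in.

```bash
python3 -m pendant '[0,0.07,0.6,-0.006,-0.03,0,1,0,0,0,0.8,0,0,0,0.44,0,0,0,0,0,0,0,0,0]'
python3 - <<'E'
from h import *
go(548.8,-155.5,100.3,100.8)
import zipfile
a=cam('top');X=cloud(a)
P=X[180:250,340:395].reshape(-1,3);P=P[(P[:,2]>166)&(P[:,2]<215)&(P[:,1]<-235)];print(len(P),P[:,2].max(),np.median(P,0))
b=cam('side');X=cloud(b)
k=X[225:235,330:345].reshape(-1,3);print(np.nanmax(k[:,2]))
P=X[220:245,325:350].reshape(-1,3);P=P[P[:,2]>163];print(len(P),P.mean(0),P.min(0),P.max(0))
go(558.2-.187*4,-204.6+.982*4,100.3,100.8)
E
```

```text
time: 9.22
tool_pos: [549.0, -155.7, 100.4]
tool_rot: [-180.0, -0.0, 101.0]
contact_force: [0.3, 0.2, -2.7]
grip_width: 59.5
grasp_force: 65.6
to (548.8, -155.5, 100.3, 100.8) tool shift cm [ 0.02 -0.01  0.01] turn rad 0.003 rows>= 1.0 1.0 | q6 -33.5 F [ 0.3  0.2 -2.7] rpy [-1.7996e+02 -3.0000e-02  1.0098e+02]
28 174.39527063816126 [ 597.42616691 -262.65736921  169.17547574]
171.72033991504009
35 [ 591.91223123 -264.23641925  167.77769527] [ 569.18197849 -282.64227173  163.11264745] [ 604.6840407  -244.86764456  171.72033992]
to (557.452, -200.672, 100.3, 100.8) tool shift cm [-4.56 -0.05  0.07] turn rad 0.003 rows>= 2.0 1.0 | q6 -33.5 F [ 0.   0.9 -3.5] rpy [179.99   0.   100.99]
```

```bash
python3 -m pendant '[-0.4,0,0,0,-0.8,0,0,0,-1,0,0,0,-0.8,0,0,0,-0.5,0,0,0,-0.3,0,0,0,-0.1,0,0,0,0,0,0,0]'
for i in 1 2 3 4; do python3 -m pendant '[-0.1,0,0,0,-0.1,0,0,0,0,0,0,0]' | egrep 'pos|force'; done
python3 -c "
from h import *
go(558.2,-204.6,100.3,100.8)"
```

```text
time: 9.98
tool_pos: [556.4, -194.3, 100.8]
tool_rot: [-180.0, -0.0, 101.0]
contact_force: [0.5, 0.2, -2.2]
grip_width: 59.2
grasp_force: 65.6
tool_pos: [556.9, -195.9, 100.9]
contact_force: [0.3, -0.2, -1.9]
grasp_force: 65.6
tool_pos: [557.4, -198.0, 100.9]
contact_force: [-0.4, 0.3, -3.6]
grasp_force: 65.6
tool_pos: [557.7, -200.1, 100.9]
contact_force: [0.3, 0.3, -3.8]
grasp_force: 65.6
tool_pos: [558.1, -202.0, 100.9]
contact_force: [0.0, 0.1, -2.8]
grasp_force: 65.6
to (558.2, -204.6, 100.3, 100.8) tool shift cm [-0.25 -0.04  0.06] turn rad 0.003 rows>= 1.0 1.0 | q6 -37.3 F [ 0.   0.1 -2.8] rpy [179.99  -0.   101.  ]
```

```bash
for i in 1 2 3 4; do python3 -m pendant '[-0.08,0,0.01,0,-0.07,0,0,0,0,0,0,0]' | egrep 'pos|contact'; done
```

```text
tool_pos: [558.4, -203.4, 100.8]
contact_force: [-0.4, -0.3, -3.7]
tool_pos: [558.7, -204.9, 100.7]
contact_force: [-0.6, 0.4, -3.2]
tool_pos: [558.9, -206.2, 100.6]
contact_force: [-0.5, 0.6, -3.0]
tool_pos: [559.1, -207.5, 100.5]
contact_force: [-0.4, 4.0, -0.5]
```

```bash
for i in 1 2 3 4; do python3 -m pendant '[-0.05,0,0,0,-0.05,0,0,0,0,0,0,0]' | egrep 'pos|rot|contact'; done
```

```text
tool_pos: [559.4, -208.6, 100.5]
tool_rot: [-180.0, -0.0, 101.0]
contact_force: [-0.6, 5.3, -0.7]
tool_pos: [559.5, -209.6, 100.5]
tool_rot: [-180.0, -0.0, 101.0]
contact_force: [-0.9, 5.1, -0.2]
tool_pos: [559.7, -210.6, 100.5]
tool_rot: [-180.0, -0.0, 101.0]
contact_force: [0.1, 5.4, 0.7]
tool_pos: [559.9, -211.5, 100.5]
tool_rot: [-180.0, -0.0, 101.0]
contact_force: [-0.3, 6.5, -0.4]
```

```bash
for i in 1 2 3; do python3 -m pendant '[-0.05,0,0,0,0,0,0,0,0,0,0,0]' | egrep 'pos|rot|contact|torq'; done; python3 -c "
from h import *
print(state()['wrist_torque'])"
```

```text
tool_pos: [560.0, -211.8, 100.5]
tool_rot: [-180.0, -0.0, 101.0]
contact_force: [-0.6, 7.3, 0.2]
tool_pos: [560.0, -212.1, 100.5]
tool_rot: [-180.0, -0.1, 101.0]
contact_force: [-0.9, 8.1, -0.1]
tool_pos: [560.0, -212.2, 100.5]
tool_rot: [-180.0, -0.1, 101.0]
contact_force: [-0.8, 10.6, 1.9]
[1.74220917 0.06032417 0.07815747]
```

```bash
python3 -m pendant '[0,0,0,0,0,0,0,0,0,0,0,0,0,0,0,0]' | egrep 'contact'
python3 -m pendant '[0.1,0,0,0,0.2,0,0,0,0.3,0,0,0,0.5,0,0,0,0.8,0,0,0,1,0,0,0,1.2,0,0,0,1.2,0,0,0]' | egrep 'time|pos|contact'
python3 -m pendant '[0.8,0,0,0,0.3,0,0,0,0,0,0,0]' | egrep 'pos|contact'
for i in 1 2 3; do python3 -m pendant '[0,0,0,0.121,0,0,0,0.121,0,0,0,0.121,0,0,0,0.121,0,0,0,0.121,0,0,0,0.121,0,0,0,0.121,0,0,0,0.121]'|egrep 'rot'; done
python3 -m pendant '[0,0,0,0.121,0,0,0,0.121,0,0,0,0,0,0,0,0]'
python3 -c "
from h import *
go(558.5-.187*8,-206.3+.982*8,100.3,-79.0);print(state()['q'].round(1))"
```

```text
contact_force: [-0.6, 11.4, 1.5]
time: 14.73
tool_pos: [549.8, -160.0, 100.4]
contact_force: [0.4, -0.2, -3.3]
tool_pos: [548.0, -149.3, 100.6]
contact_force: [0.5, -0.7, -2.6]
tool_rot: [180.0, -0.0, 45.2]
tool_rot: [180.0, -0.0, -10.3]
tool_rot: [-180.0, -0.0, -65.7]
time: 17.32
tool_pos: [548.1, -150.6, 100.5]
tool_rot: [-180.0, -0.0, -79.0]
contact_force: [0.7, 0.3, -3.4]
grip_width: 59.2
grasp_force: 65.5
to (557.004, -198.44400000000002, 100.3, -79.0) tool shift cm [4.86 0.04 0.02] turn rad -0.001 rows>= 2.0 1.0 | q6 147.0 F [ 0.7  0.3 -3.4] rpy [-1.7999e+02 -1.0000e-02 -7.9050e+01]
[-22.   33.  104.7   0.   42.3 147. ]
```

```bash
python3 -m pendant '[0.4,0.04,0,0,0.8,0,0,0,1.1,0,0,0,1,0,0,0,0.8,0,0,0,0.5,0,0,0,0.2,0,0,0,0,0,0,0]'|egrep 'time|pos|contact'
for i in 1 2 3 4; do python3 -m pendant '[0.08,0,0,0,0.07,0,0,0,0,0,0,0]' | egrep 'pos|contact'; done
python3 -c "
from h import *
go(558.5,-206.3,100.3,-79)"
```

```text
time: 17.98
tool_pos: [556.5, -198.1, 100.3]
contact_force: [-0.2, -0.2, -2.8]
tool_pos: [556.9, -198.8, 100.5]
contact_force: [0.3, 0.9, -3.2]
tool_pos: [557.2, -200.5, 100.5]
contact_force: [-0.5, -1.2, -3.2]
tool_pos: [557.5, -202.1, 100.5]
contact_force: [0.1, -0.3, -3.1]
tool_pos: [557.7, -203.6, 100.5]
contact_force: [-0.1, -0.2, -3.6]
to (558.5, -206.3, 100.3, -79) tool shift cm [ 0.28 -0.03  0.02] turn rad -0.004 rows>= 1.0 1.0 | q6 142.8 F [-0.1 -0.2 -3.6] rpy [-180.      0.    -79.26]
```

```bash
for i in 1 2 3 4 5; do python3 -m pendant '[0.06,0,0,0,0.06,0,0,0,0,0,0,0]' | egrep 'pos|contact'; done
```

```text
tool_pos: [558.0, -204.7, 100.5]
contact_force: [-0.3, -0.5, -3.0]
tool_pos: [558.2, -205.9, 100.4]
contact_force: [0.1, -0.4, -2.6]
tool_pos: [558.3, -206.7, 100.5]
contact_force: [0.4, 3.5, -1.5]
tool_pos: [558.6, -208.1, 100.5]
contact_force: [-0.0, 4.2, -0.8]
tool_pos: [558.8, -209.3, 100.5]
contact_force: [0.4, 5.1, -1.2]
```

```bash
python3 -m pendant '[0.05,0,0,0,0.05,0,0,0,0,0,0,0]' | egrep 'pos|contact'; for i in 1 2 3 4; do python3 -m pendant '[0.05,0,0,0,0,0,0,0,0,0,0,0]' | egrep 'pos|contact'; done
```

```text
tool_pos: [559.0, -210.2, 100.5]
contact_force: [0.1, 6.6, -1.2]
tool_pos: [559.1, -210.6, 100.5]
contact_force: [0.1, 6.2, -1.1]
tool_pos: [559.2, -211.0, 100.5]
contact_force: [0.5, 5.8, -0.6]
tool_pos: [559.3, -211.5, 100.5]
contact_force: [1.3, 7.7, -1.5]
tool_pos: [559.3, -211.9, 100.5]
contact_force: [0.4, 6.3, -1.4]
```

```bash
for i in 1 2 3; do python3 -m pendant '[0.04,0,0,0,0,0,0,0,0,0,0,0]' | egrep 'pos|contact'; done
```

```text
tool_pos: [559.3, -212.0, 100.5]
contact_force: [-0.3, 8.3, 1.0]
tool_pos: [559.4, -212.1, 100.5]
contact_force: [1.0, 10.8, 1.0]
tool_pos: [559.4, -212.1, 100.5]
contact_force: [-0.3, 14.1, 1.8]
```

```bash
python3 -m pendant '[0,0,0,0,0,0,0,0,0,0,0,0]' | egrep 'contact'
python3 -m pendant '[-0.1,0,0,0,-0.2,0,0,0,-0.3,0,0,0,-0.6,0,0,0,-1,0,0,0,-1.4,0,0,0,-1.6,0,0,0,-1.6,0,0,0]' | egrep 'time|pos|contact'
python3 -m pendant '[-1.2,0,0,0,-0.7,0,0.3,0,-0.3,0,0.8,0,0,0,1.2,0,0,0,1.2,0,0,0,0.9,0,0,0,0.5,0,0,0,0,0]'
python3 -c "
from h import *
go(543,-123,45.5)"
```

```text
contact_force: [-0.5, 14.5, 2.3]
time: 23.15
tool_pos: [546.4, -145.0, 100.4]
contact_force: [-0.2, 0.9, -2.0]
time: 23.82
tool_pos: [542.4, -125.1, 50.1]
tool_rot: [179.9, 0.1, -79.3]
contact_force: [0.6, -0.2, -3.3]
grip_width: 59.2
grasp_force: 65.6
to (543, -123, 45.5, None) tool shift cm [-0.19 -0.1   0.46] turn rad 0.0 rows>= 1.0 0.0 | q6 149.5 F [ 0.6 -0.2 -3.3] rpy [ 1.7991e+02  6.0000e-02 -7.9270e+01]
```

```bash
python3 -m pendant '[0,0,0.1,0,0,0,0.1,0,0,0,0.1,0,0,0,0,0]'|egrep 'pos|contact';for i in 1 2 ; do python3 -m pendant '[0,0,0.05,0,0,0,0,0,0,0,0,0]'|egrep 'pos|contact'; done
```

```text
tool_pos: [543.0, -125.1, 48.7]
contact_force: [-1.1, -1.2, -3.4]
tool_pos: [542.9, -125.1, 48.1]
contact_force: [0.4, -0.1, -2.9]
tool_pos: [542.8, -125.0, 47.5]
contact_force: [0.7, -1.4, -3.8]
```

```bash
for i in 1 2 3; do python3 -m pendant '[0,0,0.06,0,0,0,0,0,0,0,0,0]'|egrep 'pos|contact'; done
```

```text
tool_pos: [542.8, -125.0, 46.8]
contact_force: [0.4, -0.1, -3.8]
tool_pos: [542.8, -125.0, 46.2]
contact_force: [-0.3, -0.0, -3.4]
tool_pos: [542.8, -125.0, 45.6]
contact_force: [0.0, -0.3, -2.9]
```

```bash
for i in 1 2; do python3 -m pendant '[0,0,0.04,0,0,0,0,0,0,0,0,0]'|egrep 'pos|contact'; done
```

```text
tool_pos: [542.9, -125.1, 45.3]
contact_force: [-0.4, 0.7, -2.4]
tool_pos: [542.9, -125.1, 45.3]
contact_force: [-0.8, 1.0, 4.4]
```

```bash
python3 -m pendant '[0,0,0,0,0,0,0,0,0,0,0,0,0,0,0,0,0,0,0,0,0,0,0,0]' 1|egrep 'pos|grip'
python3 -m pendant '[0,0,-0.5,0,0,0,-1.2,0,0,0,-1.8,0,0,0,-1.8,0,0,0,-1.5,0,0,0,-1.0,0,0,0,-0.4,0,0,0,0,0]' |egrep 'pos|grip'
for i in 1 2; do python3 -m pendant '[0,0,0,-0.1121,0,0,0,-0.1121,0,0,0,-0.1121,0,0,0,-0.1121,0,0,0,-0.1121,0,0,0,-0.1121,0,0,0,-0.1121,0,0,0,0]'; done
python3 - <<'E'
from h import *
go(542.9,-125.1,45.3,10.7)
b=cam('side');cv2.imwrite('pics/regrip.png',cv2.resize(b['image'][170:310,220:380],None,fx=4,fy=4,interpolation=cv2.INTER_CUBIC))
E
```

```text
tool_pos: [542.8, -125.1, 44.8]
grip_width: 85.7
tool_pos: [543.1, -125.1, 127.7]
grip_width: 85.5
time: 27.73
tool_pos: [542.4, -124.9, 125.9]
tool_rot: [180.0, 0.1, -34.0]
contact_force: [-0.2, 0.2, -0.6]
grip_width: 85.5
grasp_force: 0.0
time: 28.4
tool_pos: [542.6, -125.0, 126.2]
tool_rot: [-180.0, 0.1, 10.7]
contact_force: [-0.5, 0.5, -0.0]
grip_width: 85.2
grasp_force: 0.0
to (542.9, -125.1, 45.3, 10.7) tool shift cm [0.03 0.02 8.09] turn rad 0.001 rows>= 3.0 1.0 | q6 59.5 F [-0.5  0.5 -0. ] rpy [-1.7996e+02  5.0000e-02  1.0750e+01]
```

View pics/regrip.png

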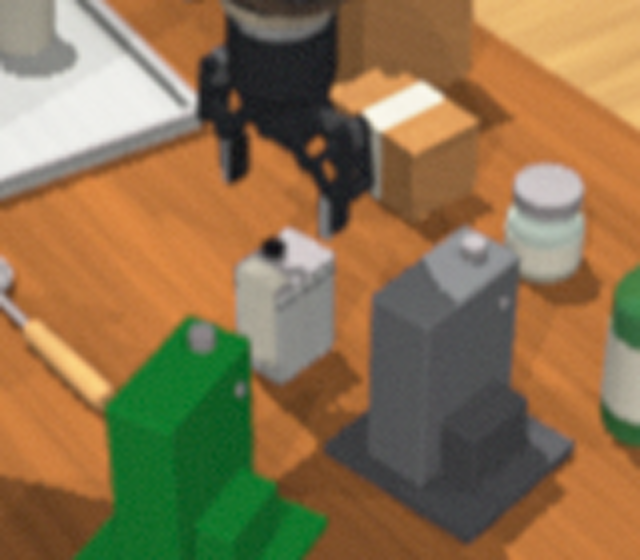

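The tin stands upright at crop (285,300) with the fingers straddling its broad sides, clear of everything. I'll regrip it.

```bash
python3 -m pendant '[0.03,0.02,0.8,0,0,0,1.5,0,0,0,1.8,0,0,0,1.6,0,0,0,1.2,0,0,0,0.8,0,0,0,0.39,0,0,0,0,0]'|egrep 'pos|contact'
for i in 1 2; do python3 -m pendant '[0,0,0,0,0,0,0,0,0,0,0,0,0,0,0,0,0,0,0,0,0,0,0,0]' -1; done
python3 -m pendant '[0,0,-0.4,0,0,0,-0.8,0,0,0,-1.2,0,0,0,-1.3,0,0,0,-1,0,0,0,-0.6,0,0,0,-0.2,0,0,0,0,0]' |egrep 'time|pos|grip|cont'
for i in 1 2; do python3 -m pendant '[0,0,0,0.1121,0,0,0,0.1121,0,0,0,0.1121,0,0,0,0.1121,0,0,0,0.1121,0,0,0,0.1121,0,0,0,0.1121,0,0,0,0]'; done
python3 -c "
from h import *
go(558.6-.187*17,-206.3+.982*17,100.4,-79.1)"
```

```text
tool_pos: [542.8, -125.1, 45.1]
contact_force: [0.8, 0.3, 0.4]
time: 29.62
tool_pos: [543.5, -125.2, 46.7]
tool_rot: [180.0, -0.1, 10.7]
contact_force: [-1.6, 0.8, 6.5]
grip_width: 45.4
grasp_force: 61.9
time: 30.12
tool_pos: [543.4, -125.2, 46.7]
tool_rot: [180.0, -0.1, 10.7]
contact_force: [-1.0, 1.4, 5.4]
grip_width: 45.2
grasp_force: 61.9
time: 30.78
tool_pos: [543.2, -125.2, 101.4]
contact_force: [0.5, 0.4, -4.0]
grip_width: 45.7
time: 31.45
tool_pos: [542.8, -125.1, 100.3]
tool_rot: [180.0, 0.1, -34.6]
contact_force: [-0.1, -0.8, -3.5]
grip_width: 45.7
grasp_force: 61.9
time: 32.12
tool_pos: [543.0, -125.1, 100.5]
tool_rot: [180.0, 0.0, -79.3]
contact_force: [0.9, 0.3, -3.6]
grip_width: 45.7
grasp_force: 61.9
to (555.421, -189.60600000000002, 100.4, -79.1) tool shift cm [ 6.57 -0.03  0.01] turn rad -0.004 rows>= 2.0 1.0 | q6 149.6 F [ 0.9  0.3 -3.6] rpy [ 1.7996e+02  3.0000e-02 -7.9330e+01]
```

```bash
python3 -m pendant '[0.5,-0.03,-0.12,0,1,0,0,0,1.4,0,0,0,1.4,0,0,0,1.1,0,0,0,0.7,0,0,0,0.4,0,0,0,0,0,0,0]'|egrep 'time|pos|contact'
for i in 1 2 3 4; do python3 -m pendant '[0.08,0,0,0,0.08,0,0,0,0,0,0,0]' | egrep 'pos|contact'; done
```

```text
time: 32.78
tool_pos: [555.6, -190.0, 102.0]
contact_force: [-0.7, 1.5, -3.5]
tool_pos: [555.9, -190.2, 102.2]
contact_force: [0.1, -0.3, -3.2]
tool_pos: [556.2, -192.0, 102.2]
contact_force: [0.5, 1.0, -3.5]
tool_pos: [556.5, -193.8, 102.2]
contact_force: [-0.5, -0.3, -2.6]
tool_pos: [556.8, -195.4, 102.2]
contact_force: [-1.0, 0.7, -3.4]
```

```bash
python3 -c "
from h import *
go(557.3,-199.4,101.7,-79.1)"; for i in 1 2 3 4; do python3 -m pendant '[0.06,0,0,0,0.06,0,0,0,0,0,0,0]' | egrep 'pos|contact'; done
```

```text
to (557.3, -199.4, 101.7, -79.1) tool shift cm [0.4  0.02 0.05] turn rad -0.003 rows>= 1.0 1.0 | q6 143.5 F [-1.   0.7 -3.4] rpy [-180.      0.    -79.26]
tool_pos: [557.0, -196.6, 102.2]
contact_force: [0.6, -0.4, -2.7]
tool_pos: [557.2, -197.7, 102.2]
contact_force: [0.1, 0.4, -3.2]
tool_pos: [557.5, -198.9, 102.2]
contact_force: [-0.4, 0.5, -3.1]
tool_pos: [557.6, -199.8, 102.2]
contact_force: [-0.4, 2.8, -2.1]
```

Contact made at the expected place; now press home (about 6 mm).

```bash
for i in 1 2 3 4; do python3 -m pendant '[0.05,0,0,0,0.05,0,0,0,0,0,0,0]' | egrep 'pos|contact'; done;  for i in 1 2 ; do python3 -m pendant '[0.04,0,0,0,0,0,0,0,0,0,0,0]' | egrep 'pos|contact'; done
```

```text
tool_pos: [557.8, -200.8, 102.2]
contact_force: [-0.0, 4.6, -1.3]
tool_pos: [558.0, -201.9, 102.2]
contact_force: [-0.6, 5.1, -1.9]
tool_pos: [558.2, -202.9, 102.2]
contact_force: [0.8, 5.6, -1.5]
tool_pos: [558.4, -203.8, 102.2]
contact_force: [0.8, 6.2, -2.2]
tool_pos: [558.4, -204.1, 102.2]
contact_force: [-1.1, 6.3, -1.0]
tool_pos: [558.5, -204.5, 102.2]
contact_force: [0.0, 6.6, -0.5]
```

```bash
for i in 1 2 3 4; do python3 -m pendant '[0.04,0,0,0,0,0,0,0,0,0,0,0]' | egrep 'pos|contact'; done
```

```text
tool_pos: [558.6, -204.8, 102.2]
contact_force: [-0.2, 7.2, -1.2]
tool_pos: [558.7, -205.2, 102.2]
contact_force: [-0.4, 7.7, -0.6]
tool_pos: [558.7, -205.4, 102.2]
contact_force: [0.2, 8.3, 0.1]
tool_pos: [558.7, -205.4, 102.2]
contact_force: [-0.5, 9.3, -0.0]
```

```bash
python3 -m pendant '[0.03,0,0,0,0,0,0,0,0,0,0,0]' | egrep 'pos|contact'; python3 -m pendant '[0,0,0,0,0,0,0,0,0,0,0,0]' | egrep 'pos|contact'
python3 -m pendant '[-0.1,0,0,0,-0.2,0,0,0,-0.3,0,0,0,-0.6,0,0,0,-1,0,0,0,-1.4,0,0,0,-1.6,0,0,0,-1.6,0,0,0]' | egrep 'time|pos|contact'
python3 -m pendant '[-0.8,0,-0.5,0,-0.4,0,-1.2,0,0,0,-1.5,0,0,0,-1.4,0,0,0,-1,0,0,0,-0.4,0,0,0,0,0]' | egrep 'time|pos|contact'
python3 - <<'E'
from h import *
a=cam('top');X=cloud(a)
# cups: points z 60-85 in tray area; floor height & rim inner near empty end
P=X[185:275,115:200].reshape(-1,3);P=P[(P[:,2]>66)&(P[:,2]<84)]
l=cv2.kmeans(P[:,:2].astype(np.float32),3,None,(3,50,.1),5,cv2.KMEANS_PP_CENTERS);print('cups',l[2])
F=X[215:255,190:215].reshape(-1,3);print('floor',np.nanmedian(F,0))
print(state()['time']);go(531.4,247.7,152,None)
go(531.4,247.7,152,10)
go(531.4,247.7,152,-4.8)
E
```

```text
tool_pos: [558.7, -205.5, 102.2]
contact_force: [-0.8, 11.8, 0.3]
tool_pos: [558.7, -205.5, 102.2]
contact_force: [0.4, 12.3, 1.3]
time: 38.45
tool_pos: [545.7, -138.1, 102.2]
contact_force: [-0.6, 0.3, -3.8]
time: 39.03
tool_pos: [544.4, -128.1, 163.5]
contact_force: [-0.4, -0.2, -3.3]
cups [[492.62488 445.99683]
 [599.1612  362.8013 ]
 [474.31195 365.59827]]
floor [517.22298505 240.56441791   3.53213023]
39.0833
to (531.4, 247.7, 152, None) tool shift cm [-37.15  -5.76   1.06] turn rad 0.0 rows>= 10.0 0.0 | q6 149.2 F [ 0.8  1.  -3.7] rpy [-1.7995e+02 -2.0000e-02 -7.9260e+01]
to (531.4, 247.7, 152, 10) tool shift cm [-37.15  -5.76   1.06] turn rad -1.558 rows>= 10.0 13.0 | q6 149.2 F [ 0.8  1.  -3.7] rpy [-1.7995e+02 -2.0000e-02 -7.9260e+01]
to (531.4, 247.7, 152, -4.8) tool shift cm [-37.15  -5.76   1.06] turn rad -1.3 rows>= 10.0 11.0 | q6 149.2 F [ 0.8  1.  -3.7] rpy [-1.7995e+02 -2.0000e-02 -7.9260e+01]
```

```bash
python3 -m pendant '[0,0,0,-0.1083,0,0,0,-0.1083,0,0,0,-0.1083,0,0,0,-0.1083,0,0,0,-0.1083,0,0,0,-0.1083,0,0,0,-0.1083,0,0,0,-0.1083]' |egrep rot
python3 -m pendant '[0,0,0,-0.1083,0,0,0,-0.1083,0,0,0,-0.1083,0,0,0,-0.1083,0,0,0,0,-0.1,-1,0,0,-0.2,-1.8,0,0,-0.3,-2.5,0,0]' |egrep rot
python3 -m pendant '[-0.33,-2.8,0,0,-0.33,-2.8,0,0,-0.33,-2.8,0,0,-0.33,-2.8,0,0,-0.33,-2.8,0,0,-0.33,-2.8,0,0,-0.33,-2.8,0,0,-0.33,-2.8,0,0]' |egrep pos
python3 -m pendant '[-0.3,-2.8,0,0,-0.3,-2.6,0,0,-0.3,-2,0,0,-0.2,-1.5,0,0,-0.1,-0.7,0,0,0,0,0,0,0,0,0,0]'
python3 -c "
from h import *
go(531.4,247.7,80,-4.8);go(531.4,247.7,55.7,-4.8)"
```

```text
tool_rot: [180.0, 0.1, -29.3]
tool_rot: [-180.0, 0.0, -5.1]
tool_pos: [534.1, 152.7, 161.9]
time: 41.67
tool_pos: [530.5, 247.3, 161.9]
tool_rot: [180.0, 0.0, -4.8]
contact_force: [0.2, 0.8, -3.4]
grip_width: 45.1
grasp_force: 62.1
to (531.4, 247.7, 80, -4.8) tool shift cm [ 0.08 -0.04  8.19] turn rad -0.001 rows>= 3.0 1.0 | q6 113.4 F [ 0.2  0.8 -3.4] rpy [ 1.7998e+02  3.0000e-02 -4.8400e+00]
to (531.4, 247.7, 55.7, -4.8) tool shift cm [ 0.08 -0.04 10.62] turn rad -0.001 rows>= 3.0 1.0 | q6 113.4 F [ 0.2  0.8 -3.4] rpy [ 1.7998e+02  3.0000e-02 -4.8400e+00]
```

```bash
python3 -m pendant '[0.08,-0.04,0.8,0,0,0,1.8,0,0,0,2.2,0,0,0,2.2,0,0,0,1.7,0,0,0,1.1,0,0,0,0.6,0,0,0,0.3,0]' |egrep time
python3 -m pendant '[0,0,0,0,0,0,0,0]' |egrep 'pos|contact'
for i in 1 2 3 4; do python3 -m pendant '[0,0,0.05,0,0,0,0,0,0,0,0,0]' | egrep 'pos|contact'; done
```

```text
time: 42.33
tool_pos: [532.1, 247.7, 55.9]
contact_force: [-0.8, -0.5, -3.2]
tool_pos: [531.9, 247.9, 55.3]
contact_force: [0.0, -0.1, -2.6]
tool_pos: [531.7, 247.8, 54.3]
contact_force: [-0.1, 0.8, -2.6]
tool_pos: [531.7, 247.8, 53.7]
contact_force: [1.2, 0.3, -3.5]
tool_pos: [531.7, 247.7, 53.2]
contact_force: [0.1, 0.1, -3.2]
```

```bash
for i in 1 2 3 4 5; do python3 -m pendant '[0,0,0.05,0,0,0,0,0,0,0,0,0]' | egrep 'pos|contact'; done
```

```text
tool_pos: [531.7, 247.7, 52.7]
contact_force: [-0.0, -0.6, -3.4]
tool_pos: [531.7, 247.7, 52.2]
contact_force: [0.1, 0.2, -3.2]
tool_pos: [531.7, 247.8, 51.7]
contact_force: [-0.0, -0.6, -3.2]
tool_pos: [531.7, 247.8, 51.2]
contact_force: [-0.8, -0.3, -3.2]
tool_pos: [531.8, 247.8, 50.8]
contact_force: [-0.4, -0.2, -1.3]
```

```bash
python3 -m pendant '[0,0,0.02,0,0,0,0,0,0,0,0,0]' | egrep 'pos|contact'; python3 -m pendant '[0,0,0,0,0,0,0,0,0,0,0,0,0,0,0,0,0,0,0,0,0,0,0,0]' 1|egrep 'pos|grip'
for i in 1 2; do python3 -m pendant '[0,0,-0.5,0,0,0,-1.2,0,0,0,-1.8,0,0,0,-1.8,0,0,0,-1.8,0,0,0,-1.5,0,0,0,-0.5,0,0,0,0,0]' |egrep 'time|pos|grip'; done
python3 -m pendant '[0,1,0,0,0,2.5,0,0,0,3.5,0,0,0,3.5,0,0,0,3.5,0,0,0,3.5,0,0,0,2.5,0,0,0,1,0,0]' |egrep 'time|pos'
python3 -m pendant '[0,1,0,0,0,2.5,0,0,0,3.5,0,0,0,3.5,0,0,0,3.5,0,0,0,2.5,0,0,0,1,0,0,0,0,0,0]' |egrep 'time|pos'
python3 - <<'E'
from h import *
a=cam('top');X=cloud(a)
P=X[180:285,115:240].reshape(-1,3);P=P[(P[:,2]>88)&(P[:,2]<100)];print(len(P),cv2.minAreaRect(P[:,:2].astype(np.float32)))
b=cam('side')
C=np.zeros((420,800,3),np.uint8);C[:,:400]=cv2.resize(a['image'][150:290,110:243],(400,420));C[:,400:]=cv2.resize(b['image'][130:270,160:293],(400,420));cv2.imwrite('pics/end.png',C)
E
```

```text
tool_pos: [531.8, 247.8, 50.8]
contact_force: [-1.6, 0.3, 3.0]
tool_pos: [531.7, 247.8, 50.5]
grip_width: 85.1
time: 46.17
tool_pos: [532.2, 248.0, 143.4]
grip_width: 85.5
time: 46.83
tool_pos: [531.9, 247.8, 233.0]
grip_width: 85.0
time: 47.5
tool_pos: [513.1, 35.3, 231.2]
time: 48.17
tool_pos: [499.4, -137.1, 231.8]
271 ((530.4411010742188, 248.0922393798828), (45.85072326660156, 60.286949157714844), 85.8851318359375)
```

View pics/end.png

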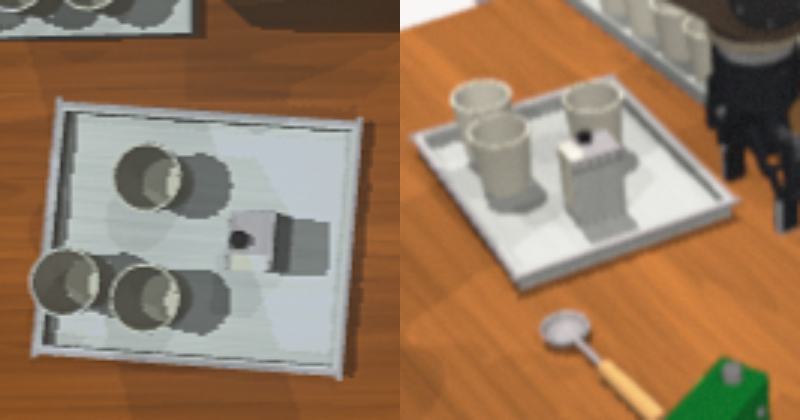

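The tin stands upright on the tray at (530,248) mm, against a target of (531,248). The cups are undisturbed and the gripper is clear.

```bash
python3 -c "
from workcell import manip
print(manip.sign_off())"
```

```text
the job is handed in; nothing more can be done
None
```

I pressed the tin's front, back and plain narrow sides fully home on the grey stamp in that order, peaking at about 15 N, then set it upright within about 1 mm of the measured middle of the tray's empty end, let go, and handed in at about 48 s; no verdict came back.

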